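Arm the loaf clamp: wind its spring, then hold the jaw at the loading notch

ROBOT

A 7-joint arm with a two-finger parallel gripper is mounted at the origin on a cart in front of the work surface, level with it; the furniture and walls round the work are solid. World frame = base frame: x ahead of the robot, y to its left, z up, the work surface at z = 0. Lengths are in m, angles in rad, forces in N, time in s.
With the tool pointing down it reaches from about 0.425 to 0.925 m from the base axis. Payload 6.8 kg.
Tool frame: the origin (TCP) lies at the very end of the fingers, on their centre line; the grasp point (between the pads) lies 19 mm behind it; z points along the fingers, x is the direction in which the jaws open and shut, and the axes are right-handed (so a half turn about z gives the same grasp; the last joint's range is limited). The gripper opens to 85 mm and grips with 20 to 120 N. Pads are 22 mm wide; open, the fingers measure 114 mm over their backs; the gripper's body (76 mm by 85 mm) begins 54 mm behind the grasp point. The pads swing forward as they close: fully open they stand 13 mm farther back than shut.
Start: joints at [-1.381, 0.477, 0.022, 1.555, -0.011, 1.109, -0.083], TCP at [0.198, 0.645, 0.231] pointing down, gripper open.
Joint ranges: [-2.96, 2.96], [-0.34, 2.1], [-1.41, 1.46], [0.24, 2.44], [-1.37, 4.51], [0.17, 1.92], [-2.96, 2.96]. Speed limits (rad/s): [2.39, 2.39, 3.14, 3.14, 3.14, 3.14, 3.14].

INTERFACE

Orientations are given as a rotation vector (axis times angle).
In Python, from rig import env, vision, ticket gives the robot as it stands.
- The arm moves only by the tool play_rows, never from a script. Its argument "motion" is one flat list of numbers, 5 for each row, row after row: the opening in per cent of the stroke, from 0 (shut) to 100 (fully open), then the shift along the tool's x, y, z in units of 30 mm (1.0 is 30 mm), then the turn about the tool's z in units of 5 degrees (1.0 is 5 degrees). A call has exactly 8 rows; each row shifts and turns the commanded pose from where the row before left it, along the tool's axes as they then stand; what a row does not reach is not made up. A row lasts 1/12 s, in which the tool goes at most 41.7 mm and 7.16 degrees, less where a joint would pass 70% of its speed; a pose out of reach is approached as far as the arm can. A call is refused whole if a number of a shift passes 1 or a number of a turn 1, either way. A call with a gripper value outside its range is refused whole. The fingers move at their own pace and stop on an object; "squeeze" is the grip in N (left out, the last holds). Time passes only in rows, so rows that do not move let the fingers close, or fill a call up. It gives the time, the measured TCP pose, the force and the opening at its end, in the units of the state.
- env.observe(): the state, without advancing time (a new reading comes with each control period).
- vision.capture(name): name is "side" or "top" or "wrist"; returns (picture, depth): 420x560x3 uint8, red, green, blue; 420x560 float32, m along the optical axis (not along the pixel's ray), 0 where there is no reading.
- vision.camera_info(name): a dict with "intrinsics" (3x3 intrinsics, pixels), "R" (3x3) and "t" (3): a world point X has camera coordinates R X + t. Camera axes: x right, y down, z forward; pixel columns grow to the right and rows downward; lengths in m; the calibration is good to about 2 mm. A picture is of the moment at which its call begins: read the wrist's pose just before it. camera_info takes no time and is no camera call; for the wrist camera it gives the pose at the moment of the call.
- ticket.close_job(): hands the job in, once; it reports no verdict.
The state is a dict: "clock": time; "joint_pos": joint angles; "joint_velocities": joint speeds; "tau": joint torques, N m; "ee_pos": TCP position; "orientation": TCP orientation; "force": force on the tool from outside, world axes, zero at the start; "wrist_torque": the same for the moment, N m; "finger_gap": finger opening in m.
Only numpy, scipy, OpenCV 4.12 (cv2) and the standard library are available. Lean on these libraries where they do the work, as an engineer would, in place of code of your own. Each camera call takes 0.05 s, during which the arm holds its last target. There are 200 camera calls.

TASK

Get the loaf clamp ready for loading: first wind its brass key clockwise, a partial turn at a time, all the way to its stop. Then take the sliding jaw by its red tab and slide it along the rail, away from the key, until you feel its ball click into the loading notch, without running on to the end stop, and finish holding the tab in the fingers with the ball seated in the notch. Leave the salt shaker, the tin and the ramekin where they stand.

Things in the scene. Friction and masses are not known exactly. Their poses are not given: they have to be found in the camera images.
- clamp: Loaf clamp, fixed: wooden board 110 mm (own x) by 345 mm (own y, -195 to +150), 12 mm thick. Origin on the table, mid-width. Aluminium rail along y, top at 25 mm. At y = -155 mm a black drum, 72 mm across, 45 mm high, with the key on top; at y = -100 mm a fixed steel jaw plate, 42 mm high; at y = +142 mm a black end stop, 38 mm high. Place and yaw vary.
- key_grip (a point): Middle of the brass key's flat upright wing, 72 mm above the table, on the key's vertical turning axis. The wing is 46 mm wide along this point's x axis, 8 mm thick along its y axis (close the fingers along y), 30 mm high (56 to 86 mm above the table); z is up. The point turns with the key. Only the drum is below it.
- key (a joint): Angle of the key, rad: 0 unwound, grows as it turns CLOCKWISE seen from above, stop at 2.6 (fully wound); starts between 0 and 0.5. Friction (0.09 N m) and a spring (0.02 N m per rad) resist; it stays where it is let go, so it can be wound in two or more grasps.
- jaw_tab (a point): Centre of the red grip tab on top of the sliding jaw, 75 mm above the table: 36 mm wide along this point's x axis, 12 mm thick along y (close the fingers along y), 34 mm high (58 to 92 mm above the table). +y points along the rail away from the key, the way to slide. Below it a steel plate, 96 mm wide, 10 mm thick; at its near side a brass barrel, 20 mm across, top at 54 mm.
- jaw (a joint): Place of the jaw along the rail, m: grows away from the key, 0 to 0.155 (end stop); starts between 0 and 0.03. About 2.5 N of friction; it stays where it is left. The loading notch lies somewhere between 0.08 and 0.12, differently each time: it is the one gap in the grey steel strip under the brass barrel, found by feel, by sight or by ball.
- ball (a joint): How far the jaw's sprung ball is pushed up into its barrel, m: 0.0045 riding on the flat strip, 0.0005 seated in the middle of the notch, 0.0025 about 2 mm off the middle. The groove is rounded: from 9 mm before its middle the ball sinks and pulls the jaw in with up to 6 N; about 12 N along the rail is needed to leave it on either side.
- salt_shaker_mid (a point): Bystander: glass salt shaker with a grey top, 44 mm across, 90 mm high, standing behind the clamp; point at its centre, half-way up.
- cheese_tin_mid (a point): Bystander: open food tin with white contents, 66 mm across, 52 mm high, standing behind the clamp; point at its centre, half-way up.
- ramekin_mid (a point): Bystander: white ramekin with dark red contents, 109 mm across, 48 mm high, beyond the end-stop end of the clamp; point at its centre, half-way up.

How it is judged:
By the outcome, as a careful person would: the job done as asked, in the order asked, and still so for the second after the job is handed in, while the arm keeps its last pose, push and grip.
It also fails if it takes over 64 s, if anything falls off the work surface, if the arm or the gripper's body presses on something with over 40 N, if the wrist force passes 120 N, or if a joint passes its speed limit or range.

## Working session

There is one attempt and no reset: what is moved stays moved. The work goes in short steps, Python scripts to look and compute and a tool call to move; the robot and the scene stay as the last step left them, time stands still between calls to the robot, and variables do not carry over. Pictures are saved under pics/ and viewed, about 8 in all and at most 12, crops included, and the job is handed in when it is done.

Besides the shell and the picture viewer there is one more tool, called after "Call:" as name(argument=value, ...) on one line, values as JSON. play_rows: Moves the arm, as the interface text tells. Its arguments: {"type":"object","properties":{"motion":{"type":"array","items":{"type":"number"}},"squeeze":{"type":"number"}},"required":["motion"]}

```bash
mkdir -p pics; ls
python3 - <<'E'
from rig import env, vision
import cv2,numpy as np
print(env.observe())
for n in ("top","side"):
    p,d=vision.capture(n); cv2.imwrite(f"pics/{n}0.png",p[:,:,::-1]); np.savez(f"pics/{n}0.npz",p=p,d=d)
    print(n,vision.camera_info(n))
E
```

```text
pics
{'clock': 0.0, 'joint_pos': array([-1.38111899,  0.47776934,  0.02236447,  1.55644841, -0.01151341,
        1.10931452, -0.08308786]), 'joint_velocities': array([-0.00102801,  0.00060652,  0.0009754 , -0.00120916, -0.00032111,
        0.00048831,  0.00018133]), 'tau': array([ 5.83587662e-04, -5.96438956e+01,  1.60837054e+00, -2.81191814e+01,
        1.25367130e-02,  9.35553282e-03, -1.84676901e-05]), 'ee_pos': array([0.19789348, 0.64471835, 0.23034811]), 'orientation': array([ 2.52543593e+00,  1.86664290e+00, -2.15650941e-03]), 'force': array([ 0.37370507, -0.70340697, -0.22927659]), 'wrist_torque': array([ 0.08582309, -0.00303179,  0.01978965]), 'finger_gap': 0.08552124395749743}
top {'intrinsics': array([[378.89124265,   0.        , 276.80319622],
       [  0.        , 378.89124265, 210.75966965],
       [  0.        ,   0.        ,   1.        ]]), 'R': array([[ 0.02618297, -0.99964643, -0.00463286],
       [-0.99661842, -0.02574201, -0.07803251],
       [ 0.07788566,  0.00666032, -0.99694005]]), 't': array([0.08514618, 0.56017445, 0.99935318])}
side {'intrinsics': array([[400.15673341,   0.        , 287.57364867],
       [  0.        , 400.15673341, 211.92707758],
       [  0.        ,   0.        ,   1.        ]]), 'R': array([[ 0.99868554,  0.05111467,  0.003806  ],
       [ 0.02662065, -0.45379597, -0.8907079 ],
       [-0.04380109,  0.88963842, -0.45456017]]), 't': array([-0.58282373,  0.07035813,  0.8271121 ])}
```

View pics/top0.png

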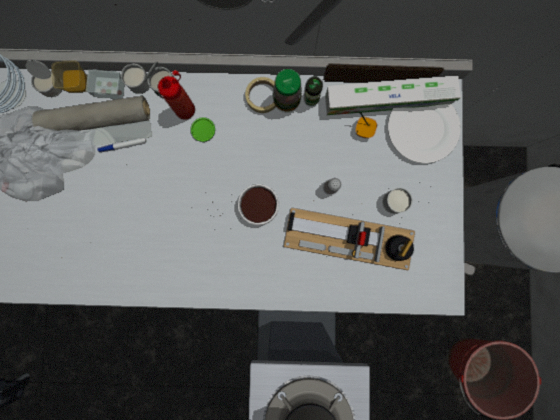

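View pics/side0.png

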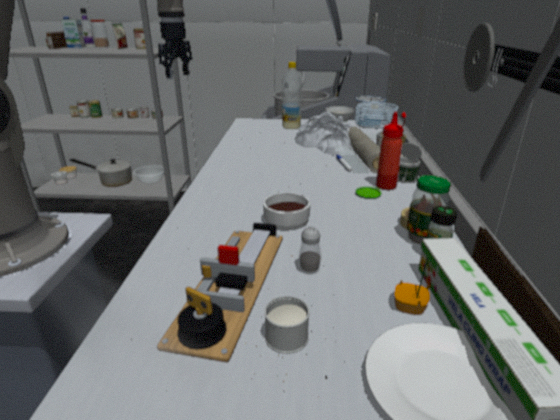

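Top view: drum and key at about (400,247), red tab at (362,237), end stop at (292,220), shaker (333,186), tin (397,200) and ramekin (258,204). The side view shows the key wing at (199,300) and the tab at (229,256).

```bash
cat > h.py <<'E'
import numpy as np,cv2
from rig import env,vision
from scipy.spatial.transform import Rotation as Ro
def grab(n):
    ci=vision.camera_info(n); p,d=vision.capture(n); return p,d,ci
def cloud(d,ci):
    K,R,t=ci["intrinsics"],ci["R"],ci["t"]
    v,u=np.mgrid[:d.shape[0],:d.shape[1]]
    c=np.stack([(u-K[0,2])/K[0,0]*d,(v-K[1,2])/K[1,1]*d,d],-1)
    return (c-t)@R
def masks(p):
    h=cv2.cvtColor(p,cv2.COLOR_RGB2HSV).astype(int); H,S,V=h[...,0],h[...,1],h[...,2]
    return dict(red=((H<6)|(H>174))&(S>170)&(V>90), brass=(H>12)&(H<28)&(S>120)&(V>60), wood=(H>8)&(H<25)&(S>70)&(V>90))
def rect(P2):
    (c,s,a)=cv2.minAreaRect(P2.astype(np.float32)); return np.round(c,4),np.round(s,4),round(a,1)
E
python3 - <<'E'
from h import *
for n in("top","side"):
    z=np.load(f"pics/{n}0.npz"); p,d=z["p"],z["d"]; ci=vision.camera_info(n); W=cloud(d,ci); m=masks(p)
    roi=(W[...,0]>.35)&(W[...,0]<.62)&(W[...,1]>-.36)&(W[...,1]<.12)&(d>0)
    Z=W[...,2]
    for nm,mm in (("redtab",m["red"]&(Z>.055)&(Z<.1)),("wing",(Z>.06)&(Z<.095)&m["brass"]),("board",m["wood"]&(Z>.005)&(Z<.02)),("tall",(Z>.05)&(Z<.1))):
        q=W[roi&mm]
        if len(q)>3: print(n,nm,len(q),q.mean(0).round(4),q.min(0).round(3),q.max(0).round(3),rect(q[:,:2]))
E
```

```text
top redtab 53 [ 0.4896 -0.1157  0.0906] [ 0.475 -0.123  0.087] [ 0.505 -0.11   0.096] (array([ 0.4896, -0.1158]), array([0.0103, 0.0312]), 79.5)
top wing 53 [ 0.4685 -0.2276  0.0833] [ 0.45  -0.241  0.063] [ 0.488 -0.215  0.089] (array([ 0.468 , -0.2277]), array([0.0084, 0.0437]), 61.6)
top board 2137 [ 0.4903 -0.0836  0.0109] [ 0.41  -0.274  0.005] [0.567 0.078 0.019] (array([ 0.4884, -0.0979]), array([0.343 , 0.1076]), 80.9)
top tall 429 [ 0.5138 -0.1401  0.0707] [ 0.441 -0.252  0.05 ] [0.62  0.116 0.096] (array([ 0.5305, -0.0672]), array([0.368 , 0.1785]), 89.6)
side redtab 284 [ 0.4913 -0.1242  0.079 ] [ 0.476 -0.129  0.061] [ 0.507 -0.118  0.092] (array([ 0.4914, -0.1231]), array([0.0086, 0.0313]), 83.3)
side wing 329 [ 0.4714 -0.2356  0.0754] [ 0.45  -0.247  0.06 ] [ 0.508 -0.116  0.088] (array([ 0.4967, -0.1818]), array([0.1253, 0.0431]), 61.9)
side board 2774 [ 0.5025 -0.1584  0.0113] [ 0.411 -0.279  0.005] [0.568 0.068 0.019] (array([ 0.4904, -0.1044]), array([0.3402, 0.1073]), 80.7)
side tall 1579 [ 0.5039 -0.1644  0.0679] [ 0.439 -0.258  0.05 ] [ 0.62  -0.041  0.093] (array([ 0.5296, -0.1493]), array([0.2165, 0.1804]), 90.0)
```

Add to h.py:
```python
def to(x,y,z,yaw=None):
    "remaining shift in tool units and turn units to a world target (yaw = wanted tool-x heading, deg)"
    o=env.observe(); R=Ro.from_rotvec(o["orientation"]).as_matrix()
    cur=np.degrees(np.arctan2(R[1,0],R[0,0]))
    print("t",round(o["clock"],2),"tcp",o["ee_pos"].round(4),"xhead",cur.round(2),"tilt",R[:,2].round(3),"gap",round(o["finger_gap"],4),"F",o["force"].round(1),"M",o["wrist_torque"].round(2),"j",o["joint_pos"].round(2))
    print("units",(R.T@(np.array([x,y,z])-o["ee_pos"])/.03).round(2), None if yaw is None else ((cur-yaw+90)%180-90)/5)
```

```text
(no output)
```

Call:
play_rows(motion=[100,-0.5,1,0,0,100,-0.5,1,0,0,100,-0.5,1,0,0,100,-0.5,1,0,0,100,-0.5,1,0,0,100,-0.5,1,0,0,100,-0.5,1,0,0,100,-0.5,1,0,0], squeeze=40)

```text
clock: 0.77
ee_pos: [0.3931, 0.4586, 0.231]
orientation: [2.526, 1.867, -0.001]
force: [1.1, 0.3, -0.1]
finger_gap: 0.0853
```

Call:
play_rows(motion=[100,-1,0.7,0,0,100,-1,0.7,0,0,100,-1,0.7,0,0,100,-1,0.7,0,0,100,-1,0.7,0,0,100,-1,0.7,0,0,100,-1,0.7,0,0,100,-1,0.7,0,0])

```text
clock: 1.43
ee_pos: [0.4824, 0.1796, 0.2311]
orientation: [-2.526, -1.867, 0.001]
force: [0.8, -0.3, 0.7]
finger_gap: 0.0857
```

Call:
play_rows(motion=[100,-1,0.4,0,0,100,-1,0.4,0,0,100,-1,0.4,0,0,100,-1,0.4,0,0,100,-1,0.4,0,0,100,-1,0.4,0,0,100,-1,0.4,0,0,100,-1,0.4,0,0])

```text
clock: 2.1
ee_pos: [0.5034, -0.0777, 0.2311]
orientation: [-2.526, -1.867, 0.0]
force: [0.5, 0.4, -0.5]
finger_gap: 0.0852
```

```bash
python3 -c "
from h import *
to(.468,-.2295,.15,61.6)"
```

```text
t 2.1 tcp [ 0.5034 -0.0777  0.2311] xhead 72.94 tilt [-0.  0. -1.] gap 0.0852 F [ 0.5  0.4 -0.5] M [ 0.02 -0.02 -0.02] j [-0.31  0.21  0.39  1.97 -0.09  0.98  1.4 ]
units [-5.18  0.36  2.7 ] 2.2683216784685727
```

Call:
play_rows(motion=[100,-0.9,0.06,0,0,100,-0.9,0.06,0.2,0,100,-0.9,0.06,0.3,0,100,-0.9,0.06,0.5,0,100,-0.8,0.06,0.5,0,100,-0.8,0.06,0.5,0,100,0,0,0.4,1,100,0,0,0.3,1])

```text
clock: 2.77
ee_pos: [0.4668, -0.2302, 0.149]
orientation: [-2.685, -1.629, 0.002]
force: [-0.1, 1.0, -1.1]
finger_gap: 0.0855
```

```bash
python3 -c "
from h import *
to(.468,-.2295,.15,61.6)
p,d,ci=grab('wrist'); cv2.imwrite('pics/w1.png',p[:,:,::-1])
W=cloud(d,ci); m=masks(p); Z=W[...,2]
for n,mm in (('wing',m['brass']&(Z>.075)&(Z<.1)),('top',(Z>.08)&(Z<.09)),('red',m['red']&(Z>.06)&(Z<.1))):
    q=W[mm&(d>0)]
    if len(q)>3: print(n,len(q),q.mean(0).round(4),rect(q[:,:2]))
"
```

```text
t 2.77 tcp [ 0.4668 -0.2302  0.149 ] xhead 62.5 tilt [-0.002 -0.    -1.   ] gap 0.0855 F [-0.1  1.  -1.1] M [ 0.07 -0.03  0.02] j [-0.05  0.35  0.48  2.03 -0.22  0.81  1.65]
units [ 0.04  0.02 -0.03] 0.17964428490464854
wing 890 [ 0.4655 -0.2303  0.0849] (array([ 0.4667, -0.231 ]), array([0.0078, 0.045 ]), 60.1)
top 1487 [ 0.4735 -0.1872  0.0854] (array([ 0.4755, -0.1772]), array([0.1305, 0.0427]), 80.9)
red 1616 [ 0.4902 -0.1215  0.087 ] (array([ 0.4888, -0.1195]), array([0.0118, 0.0347]), 81.1)
```

View pics/w1.png

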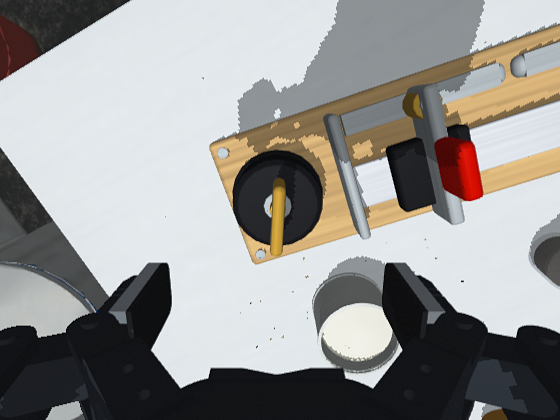

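The wrist view shows the brass wing at (277,215) on the drum at (278,197), the red tab at (459,167), and the tin at (350,320) clear of the fingers. Wing measured at (0.467, -0.231), top at 85 mm, 8 x 45 mm, which fits the given sizes. I'll go down and grasp it.

Call:
play_rows(motion=[100,0,0,0.6,0.5,100,0,0,0.6,0,100,0,0,0.6,0,100,0,0,0.6,0,100,0,0,0.5,0,100,0,0,0.2,0,0,0,0,0,0,0,0,0,0,0], squeeze=60)

```text
clock: 3.48
ee_pos: [0.4685, -0.2285, 0.0576]
orientation: [-2.714, -1.582, 0.0]
force: [0.0, -0.0, 0.4]
finger_gap: 0.064
```

Call:
play_rows(motion=[0,0,0,0,0,0,0,0,0,0,0,0,0,0,0,0,0,0,0,0,0,0,0,0,0,0,0,0,0,0,0,0,0,0,0,0,0,0,0,0])

```text
clock: 4.15
ee_pos: [0.4679, -0.2301, 0.0579]
orientation: [2.715, 1.578, -0.001]
force: [-3.2, -3.5, 4.2]
finger_gap: 0.0069
```

```bash
python3 -c "
from h import *
to(.467,-.231,.055,60)"
```

```text
t 4.15 tcp [ 0.4679 -0.2301  0.0579] xhead 60.35 tilt [ 0.    -0.002 -1.   ] gap 0.0069 F [-3.2 -3.5  4.2] M [-0.88  0.63 -0.08] j [ 0.01  0.5   0.41  2.08 -0.33  0.62  1.7 ]
units [-0.04 -0.01  0.1 ] 0.06922900821398344
```

Call:
play_rows(motion=[0,0,0,0,1,0,0,0,0,1,0,0,0,0,1,0,0,0,0,1,0,0,0,0,1,0,0,0,0,1,0,0,0,0,1,0,0,0,0,1])

```text
clock: 4.82
ee_pos: [0.4678, -0.2302, 0.0579]
orientation: [3.091, 0.549, 0.0]
force: [-2.8, -4.3, 4.5]
finger_gap: 0.0068
```

```bash
python3 -c "
from h import *
to(.4679,-.2301,.055,20)"
```

```text
t 4.82 tcp [ 0.4678 -0.2302  0.0579] xhead 20.13 tilt [ 0.    -0.002 -1.   ] gap 0.0068 F [-2.8 -4.3  4.5] M [-0.91  0.76  0.16] j [-0.13  0.54  0.6   2.09 -0.5   0.65  1.16]
units [ 0.  -0.   0.1] 0.025000544041972717
```

Call:
play_rows(motion=[0,0,0,0,1,0,0,0,0,1,0,0,0,0,1,0,0,0,0,1,0,0,0,0,1,0,0,0,0,0,40,0,0,0,0,40,0,0,0,0])

```text
clock: 5.48
ee_pos: [0.4686, -0.2282, 0.0574]
orientation: [-3.139, 0.124, -0.0]
force: [-0.9, 0.0, 0.8]
finger_gap: 0.0304
```

Call:
play_rows(motion=[40,0,0,0,0,40,0,0,0,0,40,0,0,0,0,0,0,0,0,0,0,0,0,0,0,0,0,0,0,0,0,0,0,0,0,0,0,0,0,0])

```text
clock: 6.15
ee_pos: [0.4678, -0.2283, 0.0572]
orientation: [-3.138, 0.125, 0.001]
force: [-2.8, 1.5, 2.9]
finger_gap: 0.007
```

```bash
python3 -c "
from h import *
to(.4679,-.2301,.055,-68.2)"
```

```text
t 6.15 tcp [ 0.4678 -0.2283  0.0572] xhead -4.58 tilt [-0.001  0.001 -1.   ] gap 0.007 F [-2.8  1.5  2.9] M [ 0.29  0.57 -0.1 ] j [-0.21  0.58  0.71  2.09 -0.61  0.68  0.83]
units [0.01 0.06 0.07] 12.724707982184862
```

Call:
play_rows(motion=[0,0,0.05,0,1,0,0,0,0,1,0,0,0,0,1,0,0,0,0,1,0,0,0,0,1,0,0,0,0,1,0,0,0,0,1,0,0,0,0,1])

```text
clock: 6.82
ee_pos: [0.469, -0.2289, 0.0573]
orientation: [-2.904, 1.194, 0.0]
force: [-0.4, 3.3, 0.8]
finger_gap: 0.0072
```

Call:
play_rows(motion=[0,0,0,0,1,0,0,0,0,1,0,0,0,0,1,0,0,0,0,0.8,0,0,0,0,0,0,0,0,0,0,0,0,0,0,0,0,0,0,0,0])

```text
clock: 7.48
ee_pos: [0.4692, -0.2294, 0.0573]
orientation: [-2.671, 1.651, -0.001]
force: [4.2, 3.8, -1.5]
finger_gap: 0.0068
```

```bash
python3 -c "
from h import *
to(.4679,-.2301,.055,-68.2)"
```

```text
t 7.48 tcp [ 0.4692 -0.2294  0.0573] xhead -63.43 tilt [ 0.001  0.001 -1.   ] gap 0.0068 F [ 4.2  3.8 -1.5] M [ 0.68 -0.93  0.04] j [-0.37  0.71  0.97  2.1  -0.85  0.79  0.03]
units [0.   0.05 0.08] 0.9540489354480087
```

Call:
play_rows(motion=[0,0,0,0,0.4,0,0,0,0,0.4,0,0,0,0,0,0,0,0,0,0,0,0,0,0,0,0,0,0,0,0,0,0,0,0,0,0,0,0,0,0])

```text
clock: 8.15
ee_pos: [0.4693, -0.2295, 0.0573]
orientation: [-2.612, 1.743, -0.001]
force: [5.0, 3.0, -1.1]
finger_gap: 0.0073
```

```bash
python3 -c "
from h import *
to(.4679,-.2301,.055,-68.2)"
```

```text
t 8.15 tcp [ 0.4693 -0.2295  0.0573] xhead -67.45 tilt [ 0.002  0.001 -1.   ] gap 0.0073 F [ 5.   3.  -1.1] M [ 0.64 -1.02  0.  ] j [-0.38  0.72  0.99  2.1  -0.87  0.8  -0.02]
units [0.   0.05 0.08] 0.15038017209945737
```

Call:
play_rows(motion=[0,0,0,0,0.4,0,0,0,0,0.4,0,0,0,0,0.4,0,0,0,0,0,0,0,0,0,0,0,0,0,0,0,0,0,0,0,0,0,0,0,0,0])

```text
clock: 8.82
ee_pos: [0.4693, -0.2296, 0.0574]
orientation: [-2.521, 1.873, -0.001]
force: [4.8, 2.5, 0.1]
finger_gap: 0.0071
```

```bash
python3 -c "
from h import *
to(.4679,-.2301,.055,-68.2)"
```

```text
t 8.82 tcp [ 0.4693 -0.2296  0.0574] xhead -73.22 tilt [ 0.001 -0.    -1.   ] gap 0.0071 F [4.8 2.5 0.1] M [ 0.56 -1.11  1.55] j [-0.4   0.73  1.01  2.1  -0.89  0.82 -0.11]
units [0.   0.05 0.08] -1.0042432416826756
```

Moment of 1.55 N m about z: the stop is reached. I'll release and rise, turning towards the tab's heading.

Call:
play_rows(motion=[100,0,0,0,0,100,0,0,0,0,100,0,0,0,0,100,0,0,0,0,100,0,0,-0.5,0,100,0,0,-1,0,100,0,0,-1,0,100,0,0,-0.8,0])

```text
clock: 9.48
ee_pos: [0.4676, -0.2308, 0.1579]
orientation: [2.514, -1.883, 0.001]
force: [1.4, -0.4, -0.1]
finger_gap: 0.0855
```

```bash
python3 -c "
from h import *
to(.489,-.1195,.15,-99.2)
p,d,ci=grab('wrist'); cv2.imwrite('pics/w2.png',p[:,:,::-1])
W=cloud(d,ci); m=masks(p); Z=W[...,2]
for n,mm in (('wing',m['brass']&(Z>.075)&(Z<.1)),('red',m['red']&(Z>.06)&(Z<.1))):
    q=W[mm&(d>0)]
    if len(q)>3: print(n,len(q),q.mean(0).round(4),rect(q[:,:2]))
"
```

```text
t 9.48 tcp [ 0.4676 -0.2308  0.1579] xhead -73.66 tilt [-0.    -0.001 -1.   ] gap 0.0855 F [ 1.4 -0.4 -0.1] M [ 0.01 -0.04 -0.04] j [-0.53  0.62  1.21  2.04 -0.71  0.99 -0.24]
units [-3.36 -1.73  0.26] 5.107142168792956
wing 842 [ 0.4697 -0.2309  0.085 ] (array([ 0.4684, -0.2313]), array([0.0449, 0.008 ]), 22.0)
red 1942 [ 0.4912 -0.1221  0.0863] (array([ 0.4897, -0.1198]), array([0.0118, 0.0361]), 81.3)
```

View pics/w2.png

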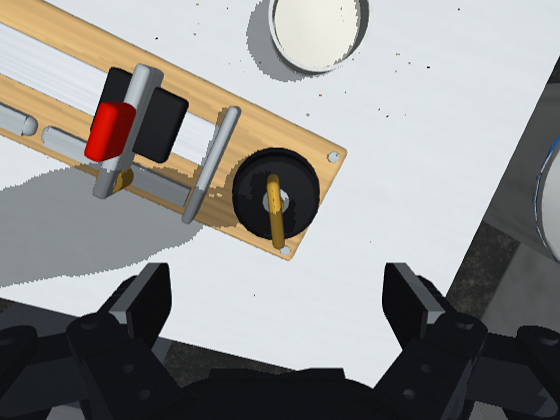

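Wing now lies at 22.0°, so it has turned 128° since the start, and the stop was expected at 21.8°: fully wound. The tab is at (112,132) in the image and the strip gap at about (40,128). Next, above the tab.

Call:
play_rows(motion=[100,-0.84,-0.43,0.05,0,100,-0.84,-0.43,0.1,0,100,-0.84,-0.43,0.1,0,100,-0.84,-0.43,0,1,100,0,0,0,1,100,0,0,0,1,100,0,0,0,1,100,0,0,0,1])

```text
clock: 10.2
ee_pos: [0.4889, -0.1187, 0.1486]
orientation: [2.044, -2.385, -0.0]
force: [-0.2, 0.1, -0.2]
finger_gap: 0.0855
```

```bash
python3 -c "
from h import *
to(.4897,-.1198,.060,-98.9)
p,d,ci=grab('wrist'); cv2.imwrite('pics/w3.png',p[:,:,::-1]); np.savez('pics/w3.npz',p=p,d=d,W=cloud(d,ci))
W=cloud(d,ci); m=masks(p); Z=W[...,2]
yc=np.array([np.cos(np.radians(80.9)),np.sin(np.radians(80.9))]); xc=np.array([yc[1],-yc[0]]); O=np.array([.4926,-.078])
q=W[m['red']&(Z>.075)&(Z<.1)&(d>0)]; print('red',len(q),q.mean(0).round(4),rect(q[:,:2]))
C=np.stack([(W[...,:2]-O)@xc,(W[...,:2]-O)@yc,Z],-1); np.save('pics/C3.npy',C)
# strip band on the barrel side: map gray vs own y at heights 12..40mm
b=(C[...,2]>.016)&(C[...,2]<.035)&(np.abs(C[...,0])<.055)&(C[...,1]>-.02)&(C[...,1]<.14)
for lo in range(-55,55,6):
    s=b&(C[...,0]>lo/1e3)&(C[...,0]<(lo+6)/1e3)
    if s.sum(): print(lo,s.sum(),np.histogram(C[s][:,1],bins=np.arange(-.02,.141,.008))[0], C[s][:,2].mean().round(4))
"
```

```text
t 10.2 tcp [ 0.4889 -0.1187  0.1486] xhead -98.82 tilt [-0. -0. -1.] gap 0.0855 F [-0.2  0.1 -0.2] M [0.01 0.05 0.04] j [-0.81  0.72  1.34  2.09 -0.84  1.04 -0.75]
units [ 0.03 -0.03  2.95] 0.016205631428888978
red 1137 [ 0.4925 -0.1196  0.0906] (array([ 0.4907, -0.1193]), array([0.0115, 0.0347]), 80.8)
-49 219 [13 14 12 10 13  6  0  8 17 15 16 20 17 20 18 19  1  0  0  0] 0.02
-43 972 [60 65 70 68 64 55  5 60 63 69 65 61 66 68 68 64  1  0  0  0] 0.02
-37 1049 [70 65 66 71 70 68 10 75 70 66 68 75 70 68 70 67  0  0  0  0] 0.02
-31 683 [50 47 47 47 51 33  0 33 48 46 50 43 45 47 48 48  0  0  0  0] 0.0194
-13 25 [ 0  0  0  0  0  0  0  0  0  0  0  0  0  0  0  0  0  0  0 25] 0.0265
-7 975 [ 0 46 53 52 51 43 44 45 46 43 47 53 51 52 50 51 53 48 54 93] 0.0253
-1 1510 [  0  75  79  80  83  78  78  78  80  78  79  73  77  75  73  78  77  79
  85 105] 0.0253
5 1514 [ 0 77 76 77 73 79 78 81 80 79 80 81 84 82 81 81 72 78 76 99] 0.0253
11 1553 [  0  72  86  78  83  79  83  77  76  81  77  79  84  83  80  85  82  81
  80 107] 0.0253
17 1594 [  0  76  85  87  81  84  83  85  77  83  77  84  83  80  87  83  83  85
  83 108] 0.0253
23 1630 [  0  79  81  88  84  82  88  84  85  84  80  82  79  86  84  87  87  88
  84 118] 0.0252
29 135 [  0   0   0   0   0   0   0   0   0   0   0   0   0   0   0   0   0   0
   0 135] 0.0264
35 160 [  7   0   0   0   0   0   0   0   0   0   0   0   0   0   0   0   0   0
   0 153] 0.0259
```

View pics/w3.png

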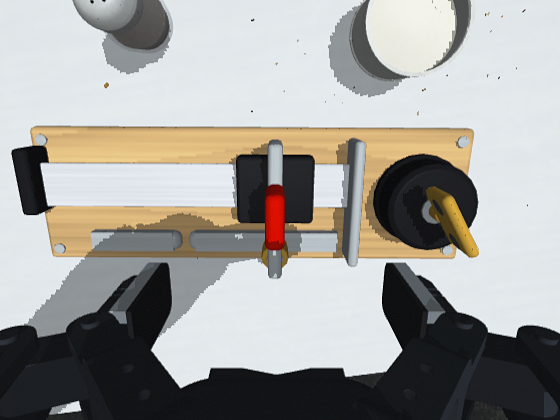

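The gap in the strip shows at about (186,240), the barrel at (275,258) and the tab at (275,215). Next, measure the gap's middle and the barrel.

```bash
python3 -c "
from h import *
z=np.load('pics/w3.npz'); p=z['p']; C=np.load('pics/C3.npy'); m=masks(p)
s=(abs(C[...,2]-.020)<.003)&(C[...,0]>-.05)&(C[...,0]<-.03)
for lo in range(-46,-31,3):
    k=np.sort(C[s&(C[...,0]>lo/1e3)&(C[...,0]<(lo+3)/1e3)&(C[...,1]>0)&(C[...,1]<.08)][:,1]); i=np.argmax(np.diff(k)); print(lo,'gap',k[i].round(4),k[i+1].round(4),((k[i]+k[i+1])/2).round(4))
b=m['brass']&(C[...,2]>.045)&(C[...,2]<.060)&(C[...,1]<0)&(C[...,1]>-.08); print('barrel',b.sum(),C[b].mean(0).round(4),C[b].min(0).round(4),C[b].max(0).round(4))
r=m['red']&(C[...,2]>.088); print('tab',C[r].mean(0).round(4),C[r].min(0).round(4),C[r].max(0).round(4))
pl=(C[...,2]>.04)&(C[...,2]<.06)&(C[...,0]>-.055)&(C[...,0]<-.02)&(C[...,1]<0)&(C[...,1]>-.08)&~m['brass']; print('plate',C[pl].min(0).round(4),C[pl].max(0).round(4))
pl=(C[...,2]>.04)&(C[...,2]<.06)&(C[...,0]>.02)&(C[...,0]<.045)&(C[...,1]<0)&(C[...,1]>-.08); print('plate far',C[pl].min(0).round(4),C[pl].max(0).round(4))
"
```

```text
-46 gap 0.0236 0.0412 0.0324
-43 gap 0.0278 0.0375 0.0326
-40 gap 0.0294 0.0368 0.0331
-37 gap 0.0293 0.0362 0.0328
-34 gap 0.029 0.0372 0.0331
barrel 178 [-0.0348 -0.0411  0.0505] [-0.043  -0.051   0.0453] [-0.0288 -0.0311  0.0527]
tab [ 0.0056 -0.041   0.0921] [-0.0127 -0.0468  0.088 ] [ 0.0725 -0.0353  0.2913]
plate [-0.0457 -0.0504  0.04  ] [-0.0264 -0.0311  0.06  ]
plate far [ 0.02   -0.0687  0.04  ] [ 0.0439 -0.0133  0.06  ]
```

Travel needed is about 74 mm. Descend and grip the tab.

Call:
play_rows(motion=[100,0.03,-0.03,0.6,0,100,0,0,0.6,0,100,0,0,0.6,0,100,0,0,0.6,0,100,0,0,0.4,0,100,0,0,0.1,0,0,0,0,0,0,0,0,0,0,0], squeeze=50)

```text
clock: 10.92
ee_pos: [0.49, -0.1202, 0.0622]
orientation: [-2.049, 2.381, -0.001]
force: [0.4, 0.1, 0.4]
finger_gap: 0.0638
```

Call:
play_rows(motion=[0,0,0,0,0,0,0,0,0,0,0,0,0,0,0,0,0,0,0,0,0,0,0,0,0,0,0,0,0,0,0,0,0,0,0,0,0,0,0,0])

```text
clock: 11.58
ee_pos: [0.4903, -0.1197, 0.0623]
orientation: [-2.048, 2.381, -0.0]
force: [-0.9, 1.4, 6.5]
finger_gap: 0.0113
```

```bash
python3 -c "
from h import *
to(.4907+.0739*.158,-.1193+.0739*.987,.062,-99.1)"
```

```text
t 11.58 tcp [ 0.4903 -0.1197  0.0623] xhead -98.6 tilt [ 0.001  0.001 -1.   ] gap 0.0113 F [-0.9  1.4  6.5] M [ 0.4   0.17 -0.27] j [-0.7   0.81  1.15  2.14 -1.    0.9  -0.65]
units [-2.48 -0.03  0.01] 0.09924521469023943
```

Call:
play_rows(motion=[0,-0.2,0,0,0.05,0,-0.25,0,0,0,0,-0.25,0,0,0,0,-0.25,0,0,0,0,-0.25,0,0,0,0,-0.25,0,0,0,0,-0.25,0,0,0,0,-0.2,0,0,0])

```text
clock: 12.25
ee_pos: [0.4988, -0.0664, 0.0623]
orientation: [2.04, -2.386, 0.009]
force: [1.6, -10.3, -2.6]
finger_gap: 0.0114
```

```bash
cat > s.py <<'E'
from h import *
to(.4907+.0739*.158,-.1193+.0739*.987,.062,-99.1)
o=env.observe(); a=np.array([.158,.987]); print("travel mm",((o["ee_pos"][:2]-[.4903,-.1197])@a*1e3).round(2),"Frail",(o["force"][:2]@a).round(2))
E
python3 s.py
```

```text
t 12.25 tcp [ 0.4988 -0.0664  0.0623] xhead -98.95 tilt [ 0.002 -0.006 -1.   ] gap 0.0114 F [  1.6 -10.3  -2.6] M [-1.68 -0.17 -0.05] j [-0.82  0.82  1.17  2.15 -1.01  0.91 -0.75]
units [-0.68 -0.01  0.01] 0.03028386480924041
travel mm 53.95 Frail -9.86
```

Call:
play_rows(motion=[0,-0.1,0,0,0,0,-0.1,0,0,0,0,0,0,0,0,0,0,0,0,0,0,0,0,0,0,0,0,0,0,0,0,0,0,0,0,0,0,0,0,0])

```text
clock: 12.92
ee_pos: [0.5001, -0.0581, 0.0623]
orientation: [-2.043, 2.386, -0.003]
force: [0.1, -4.2, 5.5]
finger_gap: 0.0115
```

```bash
python3 s.py
```

```text
t 12.92 tcp [ 0.5001 -0.0581  0.0623] xhead -98.84 tilt [ 0.001 -0.001 -1.   ] gap 0.0115 F [ 0.1 -4.2  5.5] M [-0.6  -0.01 -0.09] j [-0.83  0.82  1.17  2.14 -1.02  0.91 -0.76]
units [-0.4  -0.01  0.01] 0.051792343960318024
travel mm 62.31 Frail -4.15
```

Call:
play_rows(motion=[0,-0.1,0,0,0,0,0,0,0,0,0,0,0,0,0,0,0,0,0,0,0,0,0,0,0,0,0,0,0,0,0,0,0,0,0,0,0,0,0,0])

```text
clock: 13.58
ee_pos: [0.5007, -0.0549, 0.0623]
orientation: [-2.043, 2.385, -0.002]
force: [-0.3, -2.2, 5.8]
finger_gap: 0.0111
```

```bash
python3 s.py
```

```text
t 13.58 tcp [ 0.5007 -0.0549  0.0623] xhead -98.83 tilt [ 0.001 -0.    -1.   ] gap 0.0111 F [-0.3 -2.2  5.8] M [-0.4  -0.04 -0.16] j [-0.84  0.82  1.17  2.14 -1.02  0.91 -0.77]
units [-0.29 -0.01  0.01] 0.05414370445253951
travel mm 65.64 Frail -2.24
```

Call:
play_rows(motion=[0,-0.1,0,0,0,0,0,0,0,0,0,0,0,0,0,0,0,0,0,0,0,0,0,0,0,0,0,0,0,0,0,0,0,0,0,0,0,0,0,0])

```text
clock: 14.25
ee_pos: [0.5012, -0.0513, 0.0623]
orientation: [-2.043, 2.384, -0.001]
force: [0.8, -1.1, 7.2]
finger_gap: 0.0115
```

```bash
python3 s.py
```

```text
t 14.25 tcp [ 0.5012 -0.0513  0.0623] xhead -98.81 tilt [ 0.001  0.001 -1.   ] gap 0.0115 F [ 0.8 -1.1  7.2] M [-0.17 -0.07 -0.12] j [-0.84  0.82  1.17  2.14 -1.02  0.91 -0.78]
units [-0.17 -0.01  0.01] 0.057716214671097534
travel mm 69.25 Frail -0.99
```

Call:
play_rows(motion=[0,-0.1,0,0,0,0,0,0,0,0,0,0,0,0,0,0,0,0,0,0,0,0,0,0,0,0,0,0,0,0,0,0,0,0,0,0,0,0,0,0])

```text
clock: 14.92
ee_pos: [0.5019, -0.0469, 0.0623]
orientation: [-2.044, 2.382, 0.002]
force: [-0.7, 3.2, 9.7]
finger_gap: 0.0112
```

```bash
python3 s.py
```

```text
t 14.92 tcp [ 0.5019 -0.0469  0.0623] xhead -98.75 tilt [ 0.001  0.003 -1.   ] gap 0.0112 F [-0.7  3.2  9.7] M [ 0.52 -0.09 -0.23] j [-0.85  0.82  1.17  2.14 -1.02  0.92 -0.78]
units [-0.02 -0.01  0.01] 0.07015118147718624
travel mm 73.73 Frail 3.03
```

The ball pulled the jaw ahead (force now +3 N along the rail, and 73.7 mm travelled for 72 mm commanded). I'll follow it in small steps.

Call:
play_rows(motion=[0,-0.04,0,0,0,0,0,0,0,0,0,0,0,0,0,0,0,0,0,0,0,0,0,0,0,0,0,0,0,0,0,0,0,0,0,0,0,0,0,0])

```text
clock: 15.58
ee_pos: [0.5021, -0.0461, 0.0623]
orientation: [-2.044, 2.383, 0.001]
force: [0.5, 3.0, 9.0]
finger_gap: 0.0114
```

```bash
python3 s.py
```

```text
t 15.58 tcp [ 0.5021 -0.0461  0.0623] xhead -98.76 tilt [ 0.001  0.002 -1.   ] gap 0.0114 F [0.5 3.  9. ] M [ 0.3  -0.09 -0.24] j [-0.85  0.82  1.17  2.14 -1.02  0.92 -0.78]
units [ 0.01 -0.01  0.01] 0.06706952206529877
travel mm 74.54 Frail 3.01
```

Call:
play_rows(motion=[0,-0.04,0,0,0,0,0,0,0,0,0,0,0,0,0,0,0,0,0,0,0,0,0,0,0,0,0,0,0,0,0,0,0,0,0,0,0,0,0,0])

```text
clock: 16.25
ee_pos: [0.5022, -0.0447, 0.0623]
orientation: [-2.044, 2.383, 0.002]
force: [-0.1, 2.9, 9.3]
finger_gap: 0.0113
```

```bash
python3 s.py
```

```text
t 16.25 tcp [ 0.5022 -0.0447  0.0623] xhead -98.76 tilt [ 0.001  0.002 -1.   ] gap 0.0113 F [-0.1  2.9  9.3] M [ 0.4  -0.06 -0.15] j [-0.85  0.82  1.17  2.14 -1.02  0.92 -0.79]
units [ 0.05 -0.01  0.01] 0.06713973871478629
travel mm 75.87 Frail 2.83
```

```bash
cat > c.py <<'E'
from h import *
import sys
p,d,ci=grab('wrist'); cv2.imwrite(f'pics/w{sys.argv[1]}.png',p[:,:,::-1]); W=cloud(d,ci); m=masks(p)
yc=np.array([np.cos(np.radians(80.9)),np.sin(np.radians(80.9))]); xc=np.array([yc[1],-yc[0]]); O=np.array([.4926,-.078])
C=np.stack([(W[...,:2]-O)@xc,(W[...,:2]-O)@yc,W[...,2]],-1)
b=m['brass']&(C[...,2]>.045)&(C[...,2]<.060)&(C[...,1]<.08)&(C[...,1]>-.08); print('barrel',b.sum())
if b.sum(): print(C[b].mean(0).round(4),C[b].min(0).round(4),C[b].max(0).round(4))
r=m['red']&(C[...,2]>.055); print('tab',r.sum(),C[r].mean(0).round(4) if r.sum() else '')
s=(abs(C[...,2]-.020)<.002)&(C[...,0]>-.05)&(C[...,0]<-.03)&(C[...,1]>-.06)
print('strip y hist',np.histogram(C[s][:,1],bins=np.arange(-.06,.12,.008)))
E
python3 c.py 4
```

```text
barrel 39
[-0.0405  0.031   0.0511] [-0.0434  0.0248  0.0503] [-0.0369  0.0404  0.0524]
tab 3185 [0.009  0.0327 0.0889]
strip y hist (array([295, 257, 162,  96,  88, 207, 178,  15,   0,   0,   0,   0,   0,
         0,   0,  10, 166, 236, 120, 111, 173,   2]), array([-0.06 , -0.052, -0.044, -0.036, -0.028, -0.02 , -0.012, -0.004,
        0.004,  0.012,  0.02 ,  0.028,  0.036,  0.044,  0.052,  0.06 ,
        0.068,  0.076,  0.084,  0.092,  0.1  ,  0.108,  0.116]))
```

View pics/w4.png

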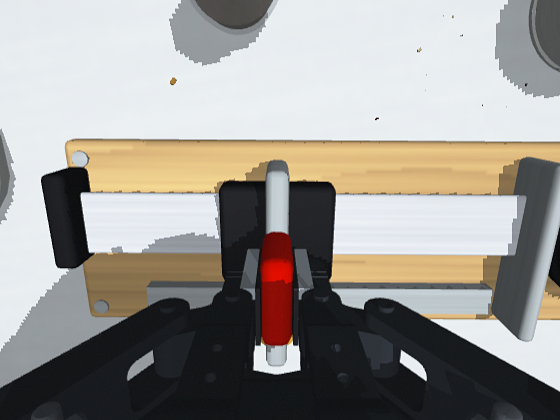

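The tab measures 32.7 mm and the gap's middle 32.9 mm along the board, so they agree to about 1 mm. The pull still points forward, so I'll continue by feel in small steps.

Call:
play_rows(motion=[0,-0.03,0,0,0,0,0,0,0,0,0,0,0,0,0,0,0,0,0,0,0,0,0,0,0,0,0,0,0,0,0,0,0,0,0,0,0,0,0,0])

```text
clock: 16.97
ee_pos: [0.5023, -0.0446, 0.0623]
orientation: [-2.044, 2.384, 0.0]
force: [0.4, -0.1, 9.6]
finger_gap: 0.0114
```

```bash
python3 s.py
```

```text
t 16.97 tcp [ 0.5023 -0.0446  0.0623] xhead -98.79 tilt [ 0.001  0.001 -1.   ] gap 0.0114 F [ 0.4 -0.1  9.6] M [ 0.01 -0.11 -0.18] j [-0.86  0.82  1.17  2.14 -1.02  0.92 -0.79]
units [ 0.06 -0.01  0.01] 0.06227192936660231
travel mm 76.03 Frail -0.07
```

Call:
play_rows(motion=[0,-0.03,0,0,0,0,0,0,0,0,0,0,0,0,0,0,0,0,0,0,0,0,0,0,0,0,0,0,0,0,0,0,0,0,0,0,0,0,0,0])

```text
clock: 17.63
ee_pos: [0.5023, -0.0445, 0.0623]
orientation: [-2.043, 2.385, -0.002]
force: [0.3, -3.0, 7.3]
finger_gap: 0.0112
```

```bash
python3 s.py
```

```text
t 17.63 tcp [ 0.5023 -0.0445  0.0623] xhead -98.82 tilt [ 0.001 -0.    -1.   ] gap 0.0112 F [ 0.3 -3.   7.3] M [-0.43 -0.11 -0.13] j [-0.86  0.82  1.17  2.14 -1.02  0.92 -0.79]
units [ 0.06 -0.01  0.01] 0.05610616836953284
travel mm 76.14 Frail -2.88
```

The jaw now stays put at 76.1 mm while the force swings from +3 to -3 N: it looks seated. I'll check with a gentle push each way, well under the 12 N needed to leave the notch.

Call:
play_rows(motion=[0,-0.04,0,0,0,0,0,0,0,0,0,0,0,0,0,0,0,0,0,0,0,0,0,0,0,0,0,0,0,0,0,0,0,0,0,0,0,0,0,0])

```text
clock: 18.3
ee_pos: [0.5023, -0.0443, 0.0623]
orientation: [2.043, -2.386, 0.004]
force: [0.9, -6.1, 5.8]
finger_gap: 0.0109
```

```bash
python3 s.py
```

```text
t 18.3 tcp [ 0.5023 -0.0443  0.0623] xhead -98.86 tilt [ 0.002 -0.002 -1.   ] gap 0.0109 F [ 0.9 -6.1  5.8] M [-0.93 -0.08 -0.08] j [-0.86  0.82  1.17  2.14 -1.02  0.91 -0.79]
units [ 0.07 -0.01  0.01] 0.04729006576689585
travel mm 76.32 Frail -5.85
```

Call:
play_rows(motion=[0,0.07,0,0,0,0,0.07,0,0,0,0,0,0,0,0,0,0,0,0,0,0,0,0,0,0,0,0,0,0,0,0,0,0,0,0,0,0,0,0,0])

```text
clock: 18.97
ee_pos: [0.5022, -0.0449, 0.0623]
orientation: [-2.044, 2.381, 0.004]
force: [-0.8, 5.1, 10.5]
finger_gap: 0.0112
```

```bash
python3 s.py
```

```text
t 18.97 tcp [ 0.5022 -0.0449  0.0623] xhead -98.72 tilt [ 0.001  0.004 -1.   ] gap 0.0112 F [-0.8  5.1 10.5] M [ 0.91 -0.02 -0.26] j [-0.85  0.82  1.17  2.14 -1.02  0.92 -0.78]
units [ 0.05 -0.01  0.01] 0.07538451157616351
travel mm 75.7 Frail 4.95
```

Call:
play_rows(motion=[0,-0.05,0,0,0,0,0,0,0,0,0,0,0,0,0,0,0,0,0,0,0,0,0,0,0,0,0,0,0,0,0,0,0,0,0,0,0,0,0,0])

```text
clock: 19.63
ee_pos: [0.5023, -0.0446, 0.0623]
orientation: [-2.044, 2.383, 0.001]
force: [-0.0, 2.4, 10.3]
finger_gap: 0.011
```

```bash
python3 s.py
python3 - <<'E'
from h import *
p,d,ci=grab('side'); cv2.imwrite('pics/side1.png',cv2.resize(p[150:400,120:350,::-1],None,fx=2,fy=2))
W=cloud(d,ci); m=masks(p); Z=W[...,2]
q=W[m['brass']&(Z>.06)&(Z<.1)&(W[...,1]<-.19)&(W[...,1]>-.27)&(d>0)]; print('wing',len(q),q.mean(0).round(4),rect(q[:,:2]))
E
```

```text
t 19.63 tcp [ 0.5023 -0.0446  0.0623] xhead -98.76 tilt [ 0.001  0.002 -1.   ] gap 0.011 F [-0.   2.4 10.3] M [ 0.32 -0.08 -0.19] j [-0.85  0.82  1.17  2.14 -1.02  0.92 -0.79]
units [ 0.06 -0.01  0.01] 0.06705988685917533
travel mm 76.01 Frail 2.36
wing 436 [ 0.4694 -0.2341  0.0748] (array([ 0.4689, -0.2338]), array([0.0445, 0.0078]), 23.0)
```

View pics/side1.png

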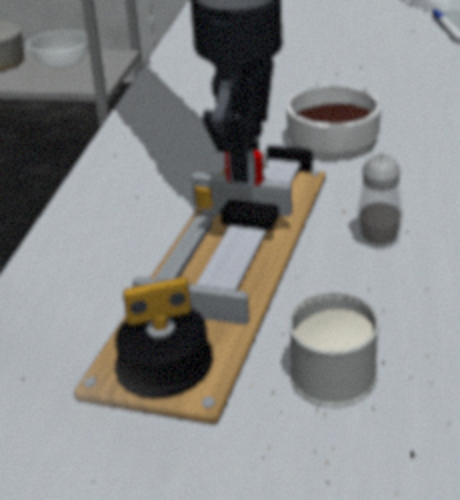

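The side crop shows the tab held at (243,165), the wound key at (157,302), and the shaker (380,200), tin (333,345) and ramekin (333,120) where they were. I'm handing in.

```bash
python3 -c "
from rig import ticket
print(ticket.close_job())"
```

```text
the job is handed in; nothing more can be done
None
```

The job is handed in after about 20 s of the 64 s. The key is wound to its stop, and the jaw is in the loading notch with the fingers holding the tab.

- **Key:** I wound it in two grasps, about 65° each. At the end the wrist felt 1.55 N m, which is the stop. From above, the wing had turned 128° and lay at 22.0°, where I expected the stop at 21.8°. A later side view gave 23°.
- **Jaw:** I slid it about 76 mm. The ball pulled the jaw ahead as it sank into the notch. After that, pushes of 5 to 6 N each way moved it only about ±0.3 mm.
- **Final hold:** The fingers grip the tab at 50 N, with about 2.4 N left along the rail, well under the 12 N needed to leave the notch.
- **Bystanders:** The salt shaker, tin and ramekin look unmoved in the last side picture; I compared them by eye only.

**Disagreement:** the camera put the travel to the notch at 74 mm, while feel gave 76 mm. I went by feel. A wrist picture taken at about that point showed the tab within 1 mm of the gap's middle.

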